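# Seat a square tube in a welding jig

## Task

Set up the longer square steel tube in the welding jig by pushing only: slide it over the bench until it lies flat along the fence with one end up against the fixed end stop, and slide the sliding stop up against its other end so that the tube is trapped between the two stops. Do it with light pushes of the fingertips: the tube stays down on the bench, not lifted or tipped, and the other loose things stay where they are.

Things in the scene. Friction and masses are not known exactly. Their poses are not given: they have to be found in the camera images.
- jig: Welding jig, fixed to the bench, yaw up to 0.2 rad. Dark steel fence 370 mm long (jig y -205 to +165), 12 mm thick (x 0 to +12), 30 mm high; its front face looks to the robot (jig -x). Behind it a 6 mm high foot reaches x = +52. No base plate: the tube slides on the bench. Origin: on the bench in the plane of the front face, z up. A seated tube has its centre at jig x -20, y +60 mm.
- end_stop (a point): Middle of the stopping face of the fixed end stop (part of the jig, at the robot's left end of the fence): it looks to the jig's -y, lies at jig y = +130 mm, 22 mm in front of the fence face and 20 mm above the bench. The stop is a block 24 mm long (y), 30 mm high, and stands out 45 mm in front of the fence.
- slide (a joint): Sliding stop, an aluminium saddle that runs on the fence, at the robot's right: how far it has slid towards the fixed end stop (jig +y), in m, 0 to 0.16; starts between 0 and 0.035. Its jaw face is at jig y = -0.120 + joint, so it meets a fully seated tube at joint = 0.110. About 2.5 N of friction; it stays where it is left and cannot be lifted off.
- slide_face (a point): Middle of the sliding stop's jaw face, which meets the tube (looks to jig +y), 20 mm above the bench, 19 mm in front of the fence face. The jaw is 34 mm wide across the fence (jig x -36 to -2 mm); the saddle's top is 44 mm above the bench, and a small black knob on it, above the fence, reaches 54 mm.
- slide_back (a point): Middle of the outer side of the sliding stop's jaw (35 mm behind slide_face, looks to the jig's -y), 20 mm above the bench: the side to push on. At least 35 mm of fence lies free beyond it.
- long_tube: The workpiece, the longer bare-steel square tube: 40 x 40 mm, 4 mm walls, open ends, 140 mm long along its own y, about 0.6 kg. Origin: centre of its underside. Starts flat on the bench on the robot's side of the fence, its centre 72 to 110 mm from the fence face, turned up to 0.35 rad from it; pushed straight at the fence it goes in between the two stops.
- short_tube: Bystander: a shorter offcut of the same square tube, 40 x 40 mm, 80 mm long along its y, lying beside the work. Origin: centre of its underside.
- magnet: Bystander: a red and dark-steel L-shaped welding magnet with a diagonal brace, 75 x 75 mm, 20 mm high, lying flat beside the work. Origin: centre of its underside.
- hammer: Bystander: a hammer 240 mm long, lying on the bench at the right of the jig, head away from the robot. Origin: under the middle of its length.
- can: Bystander: a grey can, 60 mm across and 150 mm high, standing on the left of the jig. Origin: centre of its underside.
There are look-alikes about, which are no part of the job. What is shaped like the long_tube but brown, pink or yellow is not meant.

How it is judged:
By the outcome, as a careful person would: the job done as asked, in the order asked, and still so for the second after the job is handed in, with the robot touching nothing.
It also fails if it takes over 42 s, if anything falls off the work surface, if the arm or the gripper's body presses on something with over 40 N, if the wrist force passes 120 N, or if a joint passes its speed limit or range.

## Robot

A 6-joint arm with a two-finger parallel gripper is mounted at the origin on the work surface. World frame = base frame: x ahead of the robot, y to its left, z up, the work surface at z = 0. Lengths are in m, angles in rad, forces in N, time in s.
With the tool pointing down it reaches from about 0.325 to 0.9 m from the base axis. Payload 6.1 kg.
Tool frame: the origin (TCP) lies on the centre line of the jaws, within the pads' length; the fingertips stand 19 mm ahead of it and the grasp point (between the pads) is the TCP; z points along the fingers, y is the line along which they close (so a half turn about z gives the same grasp; the last joint's range is limited). The gripper opens to 87 mm and grips with 3 to 60 N. Pads are 19 mm wide; open, the fingers measure 117 mm over their backs; the gripper's body (75 mm by 190 mm) begins 51 mm behind the grasp point.
Start: joints at [1.013, 0.22, 1.526, -0, 1.395, -0.126], TCP at [0.262, 0.568, 0.242] pointing down, gripper open.
Joint ranges: [-2.98, 2.98], [-0.91, 2.08], [0.09, 2.57], [-1.24, 4.39], [0.2, 2.65], [-2.68, 2.68]. Speed limits (rad/s): [2.57, 2.57, 3.01, 3.14, 3.14, 3.14].

## Interface

Orientations are given as a 3x3 rotation matrix whose columns are the frame's x, y, z axes.
In Python, from station import robot gives the robot as it stands. The module is installed in compiled form; this text tells all that it offers.
- The arm moves only by the tool drive_tool, never from a script. Its argument "series" is a list of rows, each a list of 2 entries, a list of its own where there are three numbers: the shift along the tool's x, y, z in units of 0.1 m (1.0 is 0.1 m), then the turn about the tool's z in units of 90 degrees (1.0 is 90 degrees). A call has 1 to 12 rows; each row shifts and turns the commanded pose from where the row before left it, along the tool's axes as they then stand; what a row does not reach is not made up. A row lasts 1/10 s, in which the tool goes at most 50 mm and 8.59 degrees, less where a joint would pass 70% of its speed; a pose out of reach is approached as far as the arm can. A call with a number of a shift or a turn outside -1 to 1 is refused whole. A call with a gripper value outside its range is refused whole. "hand" is the opening, from 0 (shut) to 1 (fully open), set as the call begins (left out, the last holds). The fingers move at their own pace and stop on an object; "squeeze" is the grip in N (left out, the last holds). Time passes only in rows, so rows that do not move let the fingers close. It gives the time, the measured TCP pose, the force, the opening and the grip force at its end, in the units of the state.
- robot.state(): the state, without advancing time (a new reading comes with each control period).
- robot.snapshot(name): name is "scene" or "top" or "wrist"; returns a dict with "frame" (400x640x3 uint8, red, green, blue), "mtx" (3x3 intrinsics, pixels), "R" (3x3) and "t" (3): a world point X has camera coordinates R X + t. Camera axes: x right, y down, z forward; pixel columns grow to the right and rows downward; lengths in m; the calibration is good to about 2 mm. A picture is of the moment at which its call begins. There is no depth.
- robot.hand_in(): hands the job in; it is judged then, once.
The state is a dict: "clock": time; "joints": joint angles; "qvel": joint speeds; "effort": joint torques, N m; "tcp_pos": TCP position; "tool_rot": TCP orientation; "contact_force": force on the tool from outside, world axes, zero at the start; "wrist_torque": the same for the moment, N m; "grip_width": finger opening in m; "gripper_force": force on a finger pad.
Only numpy, scipy, OpenCV 4.12 (cv2) and the standard library are available. Lean on these libraries where they do the work, as an engineer would, in place of code of your own. Each camera call takes 0.05 s, during which the arm holds its last target. There are 200 camera calls.

## Working session

There is one attempt and no reset: what is moved stays moved. The work goes in short steps, Python scripts to look and compute and a tool call to move; the robot and the scene stay as the last step left them, time stands still between calls to the robot, and variables do not carry over. Pictures are saved under pics/ and viewed, at most 10 in all, crops included, and the job is handed in when it is done.

Besides the shell and the picture viewer there is one more tool, called after ">>>" as name(argument=value, ...), one argument or row to a line, values as JSON. drive_tool: Moves the arm, as the interface text tells. Shifts and turns lie within -1 to 1; 1 stands for 0.1 m of shift or 90 degrees of turn. Its arguments: {"type":"object","properties":{"series":{"type":"array","items":{"type":"array"}},"hand":{"type":"number"},"squeeze":{"type":"number"}},"required":["series"]}

```bash
mkdir -p pics; cat > h.py <<'E'
import numpy as np,cv2
from station import robot
def snap(n,f):
    s=robot.snapshot(n); cv2.imwrite(f,s["frame"][:,:,::-1]); np.savez(f[:-4]+'.npz',**s); return s
def px(f,pts,z):
    s=np.load(f[:-4]+'.npz'); out=[]
    for (u,v) in pts:
        d=s['R'].T@np.linalg.inv(s['mtx'])@[u,v,1]; c=-s['R'].T@s['t']
        out.append(c+d*(z-c[2])/d[2])
    return np.array(out)
def pr(f,P):
    s=np.load(f[:-4]+'.npz'); q=(s['mtx']@(s['R']@np.asarray(P,float).T+s['t'][:,None])); return (q[:2]/q[2]).T
E
python3 - <<'E'
from h import *
for n in("top","scene"):
    s=snap(n,f"pics/{n}1.png"); print(-s['R'].T@s['t'],s['mtx'][0])
st=robot.state();print(st['clock'],st['tcp_pos'],st['tool_rot'].round(3) if hasattr(st['tool_rot'],'round') else st['tool_rot'])
E
```

```text
[ 0.51411654 -0.01954501  1.17331652] [410.36736476   0.         316.4991817 ]
[1.20605507 0.44303294 0.5605725 ] [403.01121381   0.         327.39750978]
0.1 [0.2612973  0.56717499 0.24052949] [[-0.908  0.419 -0.001]
 [ 0.419  0.908 -0.002]
 [ 0.    -0.002 -1.   ]]
```

View pics/top1.png

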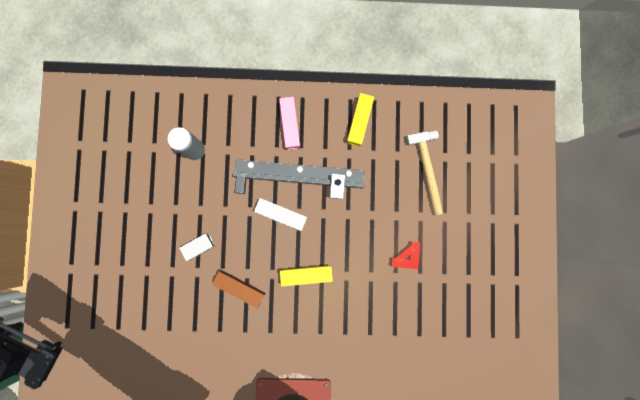

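View pics/scene1.png

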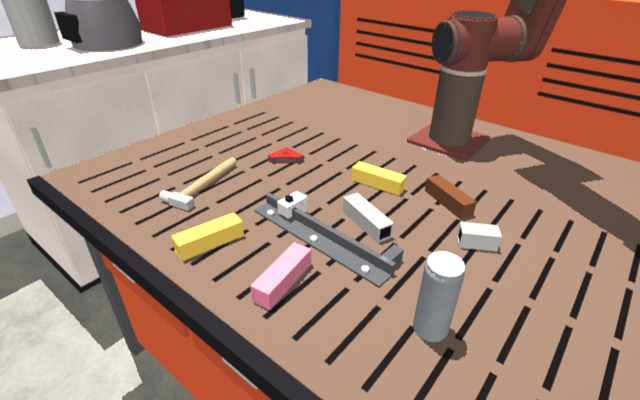

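The top view shows the jig at about (235–365, 160–198), the long tube at (254–307, 199–230), the saddle near (338, 185) and the stop near (240, 185). Next I'll enlarge this area.

```bash
python3 - <<'E'
import cv2
i=cv2.imread('pics/top1.png')[150:240,225:375]
cv2.imwrite('pics/c1.png',cv2.resize(i,None,fx=5.3,fy=5.3,interpolation=cv2.INTER_CUBIC))
E
```

```text
(no output)
```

View pics/c1.png

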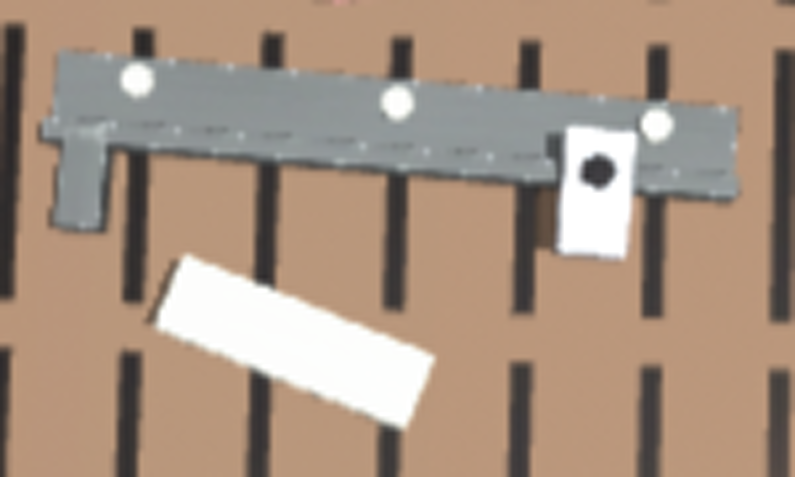

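The crop shows the tube's top corners at (183,254), (435,356), (405,430) and (154,326). The fence's front top edge runs from (42,138) to (737,200). The stop's tip corners are (53,228) and (103,230), and the saddle's top corners are (567,125), (636,131), (625,258) and (557,252).

```bash
python3 - <<'E'
from h import *
np.set_printoptions(precision=4,suppress=True)
f='pics/top1.png'
c=lambda L:[((u+.5)/5.3+225-.5,(v+.5)/5.3+150-.5) for u,v in L]
T=px(f,c([(183,254),(435,356),(405,430),(154,326)]),.04)[:,:2]
F=px(f,c([(42,138),(737,200)]),.03)[:,:2]
S=px(f,c([(53,228),(103,230)]),.03)[:,:2]
D=px(f,c([(567,125),(636,131),(625,258),(557,252)]),.044)[:,:2]
print('fence',F,np.linalg.norm(F[1]-F[0]))
y=(F[0]-F[1])/np.linalg.norm(F[1]-F[0]); x=np.array([y[1],-y[0]]); 
O=(F[0]-.165*y+F[1]+.205*y)/2
print('O',O,'yaw',np.arctan2(-y[0],y[1]))
J=lambda P:np.c_[(P-O)@x,(P-O)@y]
print('stop',J(S));print('saddle',J(D));print('tube',J(T),J(T).mean(0),T.mean(0))
e=T[0]-T[1]+T[3]-T[2];print('len',np.linalg.norm(e)/2,'yaw',np.arctan2(-e[0],e[1]))
np.savez('jig.npz',O=O,x=x,y=y)
E
```

```text
fence [[ 0.6595  0.1873]
 [ 0.6382 -0.1804]] 0.36834118659077825
O [0.65   0.0234] yaw -0.05795610227105485
stop [[-0.0468  0.1537]
 [-0.0456  0.1275]]
saddle [[ 0.0298 -0.1102]
 [ 0.0299 -0.1465]
 [-0.0372 -0.1462]
 [-0.0372 -0.1106]]
tube [[-0.0551  0.0834]
 [-0.0966 -0.052 ]
 [-0.1362 -0.0398]
 [-0.0938  0.0948]] [-0.0955  0.0216] [0.556  0.0505]
len 0.14136567118336335 yaw -0.3593533933501286
```

>>> drive_tool(
  series=[
    [[0, 0, 0], -0.079],
    [[0, 0, 0], -0.079],
    [[0, 0, 0], -0.08],
    [[-0.18, -0.35, 0], 0],
    [[-0.18, -0.35, 0], 0],
    [[-0.18, -0.35, 0], 0],
    [[-0.18, -0.35, 0], 0],
    [[-0.18, -0.35, 0], 0],
    [[-0.18, -0.35, 0], 0],
    [[-0.18, -0.35, 0], 0],
    [[-0.18, -0.35, 0], 0],
    [[-0.18, -0.35, 0], 0],
  ],
  hand=1,
)

```text
clock: 1.3
tcp_pos: [0.4052, 0.2422, 0.2412]
tool_rot: [[-0.998, 0.058, -0.0], [0.058, 0.998, -0.0], [0.0, -0.0, -1.0]]
contact_force: [0.5, -0.0, 0.1]
grip_width: 0.0872
gripper_force: 0.0
```

>>> drive_tool(
  series=[
    [[-0.18, -0.35, 0], 0],
    [[-0.18, -0.35, 0], 0],
    [[-0.18, -0.35, 0], 0],
    [[-0.18, -0.35, 0], 0],
    [[-0.18, -0.35, 0], 0],
    [[0, 0, 0], 0],
    [[0, 0, 0], 0],
    [[0, 0, 0], 0],
  ],
)

```text
clock: 2.1
tcp_pos: [0.4842, 0.0646, 0.2412]
tool_rot: [[-0.998, 0.057, -0.001], [0.057, 0.998, 0.0], [0.001, 0.0, -1.0]]
contact_force: [-0.5, -0.0, -0.7]
grip_width: 0.0867
gripper_force: 0.0
```

```bash
cat >> h.py <<'E'
def rep():
    st=robot.state(); j=np.load('jig.npz'); p=np.array(st['tcp_pos']); R=np.array(st['tool_rot'])
    d=p[:2]-j['O']; print('t',st['clock'],'jig',(d@j['x']).round(4),(d@j['y']).round(4),'z',p[2].round(4),'tooly-yaw rel',round(np.arctan2(-R[0,1],R[1,1])-np.arctan2(-j['y'][0],j['y'][1]),4),'F',np.round(st['contact_force'],1),'w',st['grip_width'])
E
python3 -c "
from h import *
rep();s=snap('top','pics/top2.png')"
```

```text
t 2.1 jig -0.1679 0.0315 z 0.2412 tooly-yaw rel 0.0005 F [-0.5 -0.  -0.7] w 0.08671184821807022
```

>>> drive_tool(
  series=[
    [[0.02, 0, 0.35], 0],
    [[0, 0, 0.4], 0],
    [[0, 0, 0.4], 0],
    [[0, 0, 0.4], 0],
    [[0, 0, 0.3], 0],
    [[0, 0, 0.15], 0],
    [[0, 0, 0.1], 0],
    [[0, 0, 0], 0],
    [[0, 0, 0], 0],
  ],
)

```text
clock: 3.05
tcp_pos: [0.4833, 0.0645, 0.0323]
tool_rot: [[-0.998, 0.057, 0.001], [0.057, 0.998, 0.0], [-0.001, 0.0, -1.0]]
contact_force: [-0.8, -0.6, -0.6]
grip_width: 0.0868
gripper_force: 0.0
```

```bash
python3 -c "
from h import *
rep();s=snap('wrist','pics/w1.png')"
```

```text
t 3.05 jig -0.1688 0.0314 z 0.0323 tooly-yaw rel 0.0009 F [-0.8 -0.6 -0.6] w 0.0867556353662558
```

View pics/w1.png

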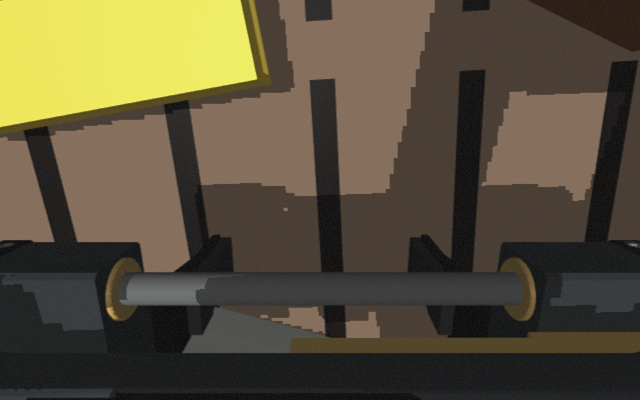

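>>> drive_tool(
  series=[
    [[-0.06, 0, 0.04], 0],
    [[-0.06, 0, 0], 0],
    [[-0.05, 0, 0], 0],
    [[-0.04, 0, 0], 0],
    [[-0.04, 0, 0], 0],
    [[-0.04, 0, 0], 0],
    [[-0.04, 0, 0], 0],
    [[-0.04, 0, 0], 0],
    [[-0.04, 0, 0], 0],
    [[-0.04, 0, 0], 0],
    [[-0.04, 0, 0], 0],
    [[-0.04, 0, 0], 0],
  ],
)

```text
clock: 4.3
tcp_pos: [0.536, 0.0608, 0.0275]
tool_rot: [[-0.998, 0.058, -0.0], [0.058, 0.998, -0.0], [0.0, -0.0, -1.0]]
contact_force: [-2.1, -1.7, -0.4]
grip_width: 0.0868
gripper_force: 1.2
```

```bash
python3 -c "
from h import *
rep();s=snap('top','pics/top3.png');snap('scene','pics/s3.png')
a=cv2.imread('pics/top3.png')[150:250,225:375];b=cv2.imread('pics/s3.png')[150:300,240:465]
a=cv2.resize(a,(450,300),interpolation=2);b=cv2.resize(b,(450,300),interpolation=2)
cv2.imwrite('pics/v3.png',np.vstack([a,b]))"
```

```text
t 4.3 jig -0.116 0.0308 z 0.0275 tooly-yaw rel -0.0 F [-2.1 -1.7 -0.4] w 0.08681943529433289
```

View pics/v3.png

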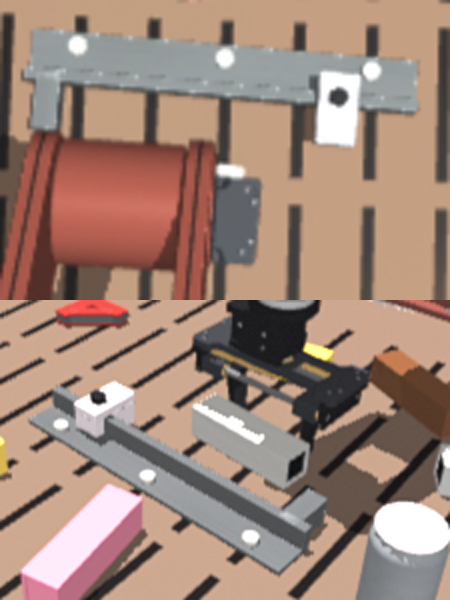

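The picture shows the tube flat on the bench, already nearly parallel to the fence, with both fingers behind it and clear of the stop. I'll keep pushing straight.

>>> drive_tool(
  series=[
    [[-0.05, 0, 0], 0],
    [[-0.05, 0, 0], 0],
    [[-0.05, 0, 0], 0],
    [[-0.05, 0, 0], 0],
    [[-0.05, 0, 0], 0],
    [[-0.05, 0, 0], 0],
    [[-0.05, 0, 0], 0],
    [[-0.05, 0, 0], 0],
    [[-0.05, 0, 0], 0],
    [[-0.05, 0, 0], 0],
    [[-0.04, 0, 0], 0],
    [[-0.03, 0, 0], 0],
  ],
)

```text
clock: 5.6
tcp_pos: [0.5923, 0.0579, 0.0276]
tool_rot: [[-0.998, 0.058, -0.002], [0.058, 0.998, 0.0], [0.002, 0.0, -1.0]]
contact_force: [-7.2, 0.5, 4.8]
grip_width: 0.0871
gripper_force: 3.4
```

>>> drive_tool(
  series=[
    [[-0.02, 0, 0], 0],
    [[-0.02, 0, 0], 0],
    [[-0.01, 0, 0], 0],
  ],
)

```text
clock: 5.9
tcp_pos: [0.5972, 0.0576, 0.0275]
tool_rot: [[-0.998, 0.058, -0.002], [0.058, 0.998, 0.0], [0.002, 0.0, -1.0]]
contact_force: [-6.2, 0.3, 3.9]
grip_width: 0.0867
gripper_force: 3.3
```

```bash
python3 -c "
from h import *
rep();s=snap('scene','pics/s4.png')
b=s['frame'][150:300,240:465,::-1]
cv2.imwrite('pics/v4.png',cv2.resize(b,(788,525),interpolation=2))"
```

```text
t 5.9 jig -0.0547 0.0311 z 0.0275 tooly-yaw rel 0.0004 F [-6.2  0.3  3.9] w 0.08672050975254307
```

View pics/v4.png

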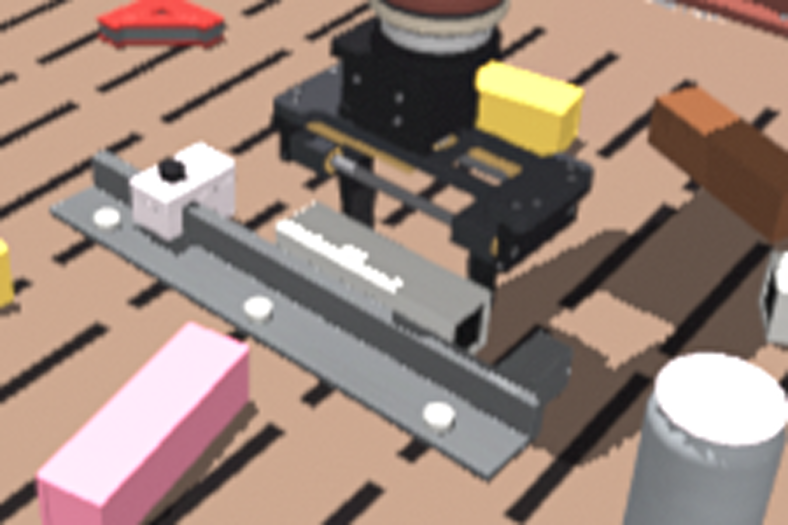

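The tube is parallel to the fence, about 5 mm from it, and between the stops. I'll close the gap slowly.

>>> drive_tool(
  series=[
    [[-0.015, 0, 0], 0],
    [[-0.015, 0, 0], 0],
    [[-0.01, 0, 0], 0],
  ],
)

```text
clock: 6.25
tcp_pos: [0.6004, 0.0574, 0.0275]
tool_rot: [[-0.998, 0.057, -0.003], [0.057, 0.998, 0.0], [0.003, 0.0, -1.0]]
contact_force: [-11.8, -0.5, 8.2]
grip_width: 0.0869
gripper_force: 5.8
```

>>> drive_tool(
  series=[
    [[-0.01, 0, 0], 0],
    [[-0.005, 0, 0], 0],
  ],
)

```text
clock: 6.45
tcp_pos: [0.6004, 0.0574, 0.0275]
tool_rot: [[-0.998, 0.057, -0.007], [0.057, 0.998, 0.0], [0.007, -0.0, -1.0]]
contact_force: [-16.5, -0.8, 12.5]
grip_width: 0.0868
gripper_force: 8.0
```

>>> drive_tool(
  series=[
    [[0.03, 0, 0], 0],
    [[0.1, 0, 0], 0],
    [[0.15, 0, 0], 0],
    [[0, 0, -0.3], 0],
    [[0, 0, -0.4], 0],
    [[0, 0, -0.3], 0],
    [[-0.3, -0.3, 0], 0],
    [[-0.25, -0.4, 0], 0],
    [[0, -0.4, 0], 0],
    [[0, 0, 0], 0],
    [[0, 0, 0], 0],
  ],
  hand=0,
)

```text
clock: 7.55
tcp_pos: [0.6237, -0.0552, 0.1276]
tool_rot: [[-0.998, 0.06, 0.001], [0.06, 0.998, 0.0], [-0.001, 0.0, -1.0]]
contact_force: [-0.9, -0.2, -0.3]
grip_width: 0.007
gripper_force: 0.0
```

```bash
python3 -c "
from h import *
rep();s=snap('scene','pics/s5.png')
b=s['frame'][150:300,240:465,::-1]
cv2.imwrite('pics/v5.png',cv2.resize(b,(788,525),interpolation=2))"
```

```text
t 7.55 jig -0.0217 -0.08 z 0.1276 tooly-yaw rel -0.0022 F [-0.9 -0.2 -0.3] w 0.007025508811002788
```

View pics/v5.png

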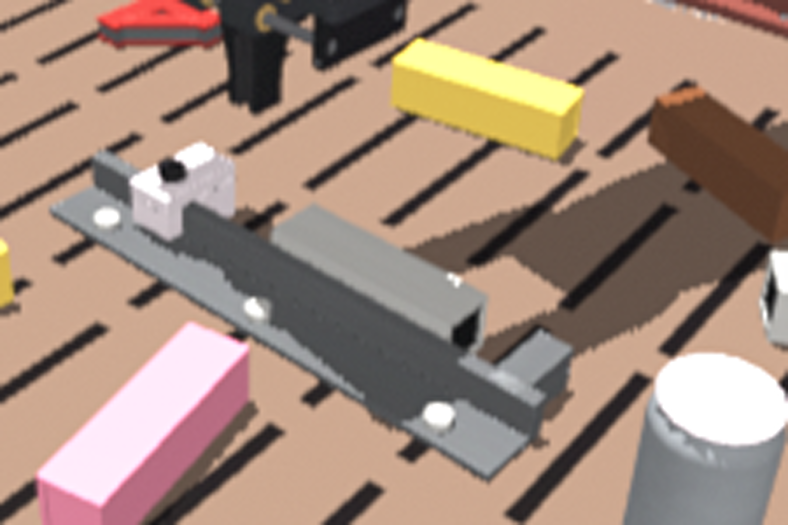

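The tube now lies along the fence, with its top corners at crop (313,206), (272,238), (485,292) and (455,325).

```bash
python3 -c "
from h import *
j=np.load('jig.npz')
P=px('pics/s5.png',[((u+.5)/3.5+239.5,(v+.5)/3.5+149.5) for u,v in[(313,206),(272,238),(485,292),(455,325)]],.04)[:,:2]-j['O']
print(P@j['x'],P@j['y'])
P=px('pics/s5.png',[((u+.5)/3.5+239.5,(v+.5)/3.5+149.5) for u,v in[(236,160)]],.044)[:,:2]-j['O']
print(P@j['x'],P@j['y'])"
```

```text
[-0.03730026  0.00674807 -0.0412071  -0.00405033] [-0.04218497 -0.03724019  0.09245243  0.09810477]
[-0.03757928] [-0.11230526]
```

>>> drive_tool(
  series=[
    [[0, 0.03, 0.2], 0],
    [[0, 0, 0.3], 0],
    [[0, 0, 0.25], 0],
    [[0, 0, 0.15], 0],
    [[0, 0, 0.1], 0],
    [[0, 0, 0], 0],
    [[0, 0, 0], 0],
  ],
)

```text
clock: 8.3
tcp_pos: [0.6246, -0.0512, 0.0285]
tool_rot: [[-0.998, 0.057, 0.001], [0.057, 0.998, -0.0], [-0.001, -0.0, -1.0]]
contact_force: [1.1, 0.2, 0.2]
grip_width: 0.0005
gripper_force: 0.0
```

>>> drive_tool(
  series=[
    [[0, 0.04, 0], 0],
    [[0, 0.04, 0], 0],
    [[0, 0.04, 0], 0],
    [[0, 0.04, 0], 0],
    [[0, 0.04, 0], 0],
    [[0, 0.04, 0], 0],
    [[0, 0.04, 0], 0],
    [[0, 0.04, 0], 0],
  ],
)

```text
clock: 9.1
tcp_pos: [0.6259, -0.0198, 0.0277]
tool_rot: [[-0.998, 0.058, 0.0], [0.058, 0.998, -0.001], [-0.0, -0.001, -1.0]]
contact_force: [-0.0, -4.2, 0.9]
grip_width: 0.0005
gripper_force: 2.5
```

>>> drive_tool(
  series=[
    [[0, 0.04, 0], 0],
    [[0, 0.04, 0], 0],
    [[0, 0.03, 0], 0],
    [[0, 0.03, 0], 0],
    [[0, 0.02, 0], 0],
  ],
)

```text
clock: 9.6
tcp_pos: [0.6267, -0.0034, 0.0277]
tool_rot: [[-0.998, 0.058, 0.0], [0.058, 0.998, -0.0], [-0.0, -0.0, -1.0]]
contact_force: [-0.7, -5.3, 2.0]
grip_width: 0.0005
gripper_force: 2.8
```

>>> drive_tool(
  series=[
    [[0, 0.015, 0], 0],
    [[0, 0.015, 0], 0],
  ],
)

```text
clock: 9.8
tcp_pos: [0.6269, -0.0005, 0.0277]
tool_rot: [[-0.998, 0.058, 0.0], [0.058, 0.998, -0.0], [-0.0, -0.0, -1.0]]
contact_force: [-0.7, -4.7, 1.7]
grip_width: 0.0005
gripper_force: 2.8
```

>>> drive_tool(
  series=[
    [[0, 0.01, 0], 0],
    [[0, 0.01, 0], 0],
  ],
)

```text
clock: 10.0
tcp_pos: [0.627, 0.0014, 0.0277]
tool_rot: [[-0.998, 0.058, 0.0], [0.058, 0.998, -0.0], [-0.0, -0.0, -1.0]]
contact_force: [0.3, -4.9, 1.7]
grip_width: 0.0005
gripper_force: 2.8
```

>>> drive_tool(
  series=[
    [[0, 0.01, 0], 0],
    [[0, 0.01, 0], 0],
  ],
)

```text
clock: 10.2
tcp_pos: [0.6271, 0.0032, 0.0277]
tool_rot: [[-0.998, 0.058, 0.0], [0.058, 0.998, -0.001], [-0.0, -0.001, -1.0]]
contact_force: [-1.5, -9.0, 2.4]
grip_width: 0.0005
gripper_force: 4.8
```

>>> drive_tool(
  series=[
    [[0, 0.01, 0], 0],
    [[0, 0, 0], 0],
  ],
)

```text
clock: 10.4
tcp_pos: [0.6271, 0.0032, 0.0277]
tool_rot: [[-0.998, 0.058, 0.0], [0.058, 0.998, -0.002], [-0.0, -0.002, -1.0]]
contact_force: [-0.7, -8.9, 1.6]
grip_width: 0.0004
gripper_force: 4.9
```

```bash
python3 -c "
from h import *
rep()"
```

```text
t 10.4 jig -0.0217 -0.0215 z 0.0277 tooly-yaw rel 0.0 F [-0.7 -8.9  1.6] w 0.0003852149515166022
```

>>> drive_tool(
  series=[
    [[0, -0.05, 0], 0],
    [[0, -0.1, 0], 0],
    [[0, 0, -0.3], 0],
    [[0, 0, -0.4], 0],
    [[0, 0, -0.3], 0],
    [[0, -0.3, 0], 0],
    [[0, -0.4, 0], 0],
    [[0, -0.4, 0], 0],
    [[0, -0.34, 0], 0],
    [[0, 0, 0], 0],
    [[0, 0, 0], 0],
  ],
)

```text
clock: 11.5
tcp_pos: [0.6175, -0.1546, 0.1271]
tool_rot: [[-0.998, 0.06, -0.0], [0.06, 0.998, 0.001], [0.001, 0.001, -1.0]]
contact_force: [-0.3, 0.9, 0.2]
grip_width: 0.0001
gripper_force: 0.0
```

```bash
python3 -c "
from h import *
rep();s=snap('scene','pics/s6.png')
b=s['frame'][150:300,240:465,::-1]
cv2.imwrite('pics/v6.png',cv2.resize(b,(788,525),interpolation=2))"
```

```text
t 11.5 jig -0.0222 -0.1796 z 0.1271 tooly-yaw rel -0.0019 F [-0.3  0.9  0.2] w 0.0001328490985775412
```

View pics/v6.png

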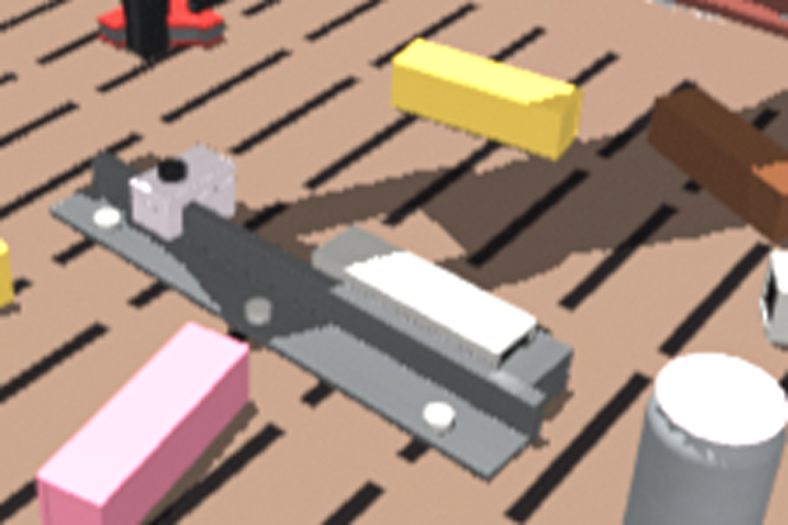

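The tube is seated against the fence and the end stop. Next I'll lower behind the saddle and push it.

>>> drive_tool(
  series=[
    [[0, 0, 0.2], 0],
    [[0, 0, 0.3], 0],
    [[0, 0, 0.25], 0],
    [[0, 0, 0.15], 0],
    [[0, 0, 0.1], 0],
    [[0, 0, 0], 0],
    [[0, 0.05, 0], 0],
    [[0, 0.05, 0], 0],
    [[0, 0.05, 0], 0],
    [[0, 0.05, 0], 0],
    [[0, 0.05, 0], 0],
  ],
)

```text
clock: 12.65
tcp_pos: [0.6199, -0.1294, 0.0284]
tool_rot: [[-0.998, 0.058, 0.001], [0.058, 0.998, -0.001], [-0.001, -0.001, -1.0]]
contact_force: [-1.2, -2.6, 1.3]
grip_width: 0.0006
gripper_force: 1.5
```

>>> drive_tool(
  series=[
    [[0, 0.05, 0], 0],
    [[0, 0.05, 0], 0],
    [[0, 0.06, 0], 0],
    [[0, 0.06, 0], 0],
    [[0, 0.06, 0], 0],
    [[0, 0.06, 0], 0],
    [[0, 0.06, 0], 0],
    [[0, 0.06, 0], 0],
    [[0, 0.06, 0], 0],
    [[0, 0.06, 0], 0],
    [[0, 0.05, 0], 0],
    [[0, 0.04, 0], 0],
  ],
)

```text
clock: 13.85
tcp_pos: [0.6232, -0.0619, 0.0275]
tool_rot: [[-0.998, 0.058, -0.0], [0.058, 0.998, 0.0], [0.0, 0.0, -1.0]]
contact_force: [1.4, -2.5, 2.7]
grip_width: 0.0003
gripper_force: 1.6
```

```bash
python3 -c "
from h import *
rep()"
```

```text
t 13.85 jig -0.0219 -0.0867 z 0.0275 tooly-yaw rel 0.0002 F [ 1.4 -2.5  2.7] w 0.00032883655150690226
```

>>> drive_tool(
  series=[
    [[0, 0.05, 0], 0],
    [[0, 0.05, 0], 0],
    [[0, 0.05, 0], 0],
    [[0, 0.04, 0], 0],
    [[0, 0.03, 0], 0],
    [[0, 0.02, 0], 0],
    [[0, 0.02, 0], 0],
  ],
)

```text
clock: 14.55
tcp_pos: [0.6246, -0.0363, 0.0275]
tool_rot: [[-0.998, 0.058, -0.0], [0.058, 0.998, -0.0], [0.0, -0.0, -1.0]]
contact_force: [0.3, -2.3, 3.1]
grip_width: 0.0008
gripper_force: 1.5
```

>>> drive_tool(
  series=[
    [[0, 0.01, 0], 0],
    [[0, 0.01, 0], 0],
    [[0, 0.01, 0], 0],
  ],
)

```text
clock: 14.85
tcp_pos: [0.6247, -0.0334, 0.0275]
tool_rot: [[-0.998, 0.058, -0.0], [0.058, 0.998, 0.0], [0.0, 0.0, -1.0]]
contact_force: [0.5, -1.4, 3.2]
grip_width: 0.0006
gripper_force: 1.5
```

>>> drive_tool(
  series=[
    [[0, 0.01, 0], 0],
    [[0, 0.005, 0], 0],
  ],
)

```text
clock: 15.05
tcp_pos: [0.6248, -0.0327, 0.0275]
tool_rot: [[-0.998, 0.058, -0.0], [0.058, 0.998, -0.001], [0.0, -0.001, -1.0]]
contact_force: [-0.4, -6.6, 2.4]
grip_width: 0.0003
gripper_force: 3.7
```

>>> drive_tool(
  series=[
    [[0, 0.01, 0], 0],
    [[0, 0.005, 0], 0],
    [[0, 0, 0], 0],
  ],
)

```text
clock: 15.35
tcp_pos: [0.6248, -0.0326, 0.0276]
tool_rot: [[-0.998, 0.058, -0.0], [0.058, 0.998, -0.003], [0.0, -0.003, -1.0]]
contact_force: [-0.7, -10.0, 2.6]
grip_width: 0.0005
gripper_force: 5.4
```

>>> drive_tool(
  series=[
    [[0, 0.005, 0], 0],
    [[0, 0, 0], 0],
  ],
)

```text
clock: 15.55
tcp_pos: [0.6248, -0.0326, 0.0276]
tool_rot: [[-0.998, 0.058, -0.001], [0.058, 0.998, -0.004], [0.0, -0.004, -1.0]]
contact_force: [-1.4, -12.9, 4.1]
grip_width: 0.0002
gripper_force: 6.2
```

Solid contact. I'll back off, rise and move clear.

>>> drive_tool(
  series=[
    [[0, -0.05, 0], 0],
    [[0, -0.1, 0], 0],
    [[0, -0.1, 0], 0],
    [[0, 0, -0.3], 0],
    [[0, 0, -0.4], 0],
    [[0, 0, -0.4], 0],
    [[0.4, -0.2, 0], 0],
    [[0.4, -0.2, 0], 0],
    [[0.3, -0.2, 0], 0],
    [[0.2, -0.2, 0], 0],
    [[0, 0, 0], 0],
    [[0, 0, 0], 0],
  ],
)

```text
clock: 16.75
tcp_pos: [0.4892, -0.1276, 0.1377]
tool_rot: [[-0.998, 0.06, 0.001], [0.06, 0.998, 0.0], [-0.001, 0.0, -1.0]]
contact_force: [0.1, -0.3, 0.1]
grip_width: 0.0006
gripper_force: 0.0
```

```bash
python3 -c "
from h import *
rep();s=snap('scene','pics/s7.png')
b=s['frame'][150:300,240:465,::-1]
cv2.imwrite('pics/v7.png',cv2.resize(b,(788,525),interpolation=2))"
```

```text
t 16.75 jig -0.1518 -0.1601 z 0.1377 tooly-yaw rel -0.0017 F [ 0.1 -0.3  0.1] w 0.0005972921567606519
```

View pics/v7.png

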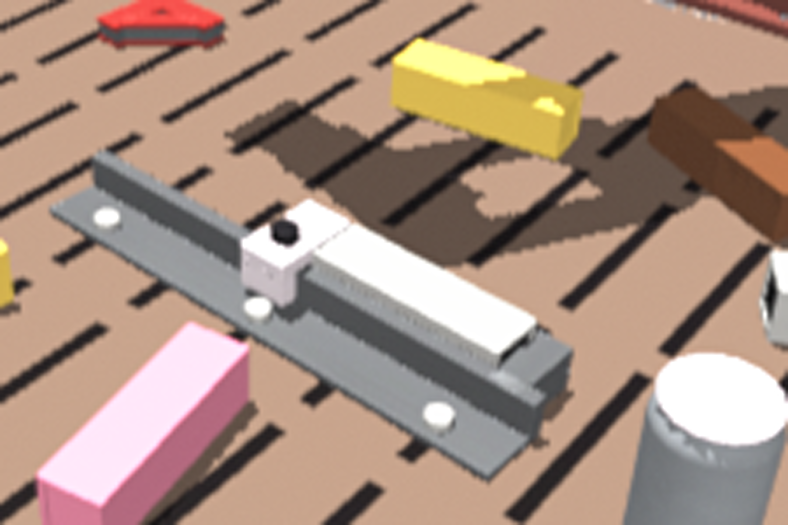

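The tube looks trapped between the stops, with the bystanders untouched. I'll check from above that it is flush with the fence.

```bash
python3 -c "
from h import *
s=snap('top','pics/top8.png');j=np.load('jig.npz')
P=[j['O']+x*j['x']+y*j['y'] for x,y in[(0,-.01),(0,.13),(-.04,.13),(-.04,-.01)]]
q=pr('pics/top8.png',[[*p,.04] for p in P]);print((q-[225,150]+.5)*5.3-.5)
cv2.imwrite('pics/v8.png',cv2.resize(s['frame'][150:240,225:375,::-1],None,fx=5.3,fy=5.3,interpolation=2))"
```

```text
[[371.34752161 165.15985594]
 [104.07336179 141.31080854]
 [ 96.46882209 217.272191  ]
 [364.45228267 240.98145327]]
```

View pics/v8.png

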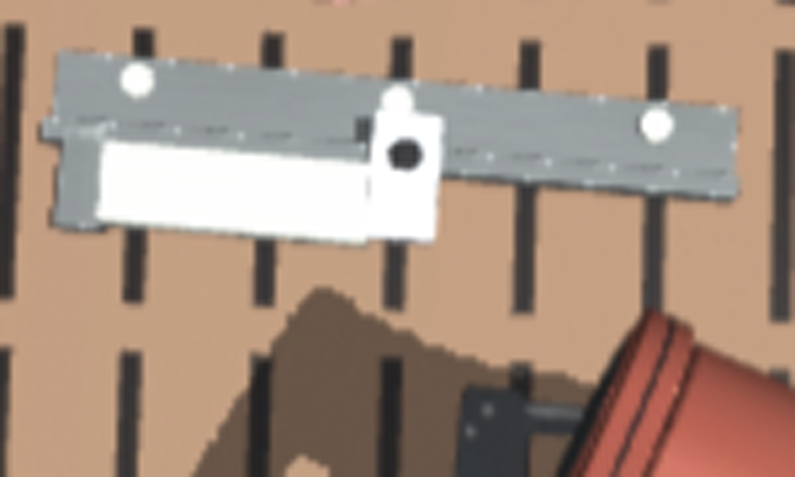

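The tube's corners are at (104,142), (368,163), (365,243) and (97,220), within about 1.5 mm of the predicted seated pose. That offset matches the one measured when the tube stopped against the fence.

```bash
python3 -c "
from station import robot
print(robot.hand_in())"
```

```text
the job is handed in; nothing more can be done
None
```

The long tube lies flat along the fence, trapped between the end stop and the sliding stop, with the other loose things left where they were; the job was handed in at about 17 s, and no verdict was returned.

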